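Load two reagent bottles into the bottle carrier

TASK

Get the reagents ready for the run: put the two small brown reagent bottles, one after the other, into the grey bottle carrier, one in each of its two round pockets, either bottle in either pocket. Each must stand upright on the pocket's floor; lower them in rather than letting them fall. The larger white wash bottle also fits the pockets but does not belong there: leave it standing where it is.

Things in the scene. Friction and masses are not known exactly. Their poses are not given: they have to be found in the camera images.
- reagent_a: small brown glass reagent bottle with a black screw cap, 48 mm in diameter and 90 mm high, about 0.11 kg; the straight body, where it is grasped, reaches up to about 60 mm, the cap is 30 mm in diameter from 76 mm up. Stands loose on the bench. Origin: centre of its underside, z up along the bottle; round, so its yaw does not matter
- reagent_b: small brown glass reagent bottle with a white screw cap, 48 mm in diameter and 90 mm high, about 0.11 kg; the straight body, where it is grasped, reaches up to about 60 mm, the cap is 30 mm in diameter from 76 mm up. Stands loose on the bench. Origin: centre of its underside, z up along the bottle; round, so its yaw does not matter
- carrier: grey plastic bottle carrier fixed to the bench, a flat block 110 mm (its x) by 210 mm (its y, with a 9 mm grip bar further out at each end) by 28 mm high. Origin: centre of its underside, on the bench. Two round open pockets 70 mm in diameter, centred at y = +50 mm and y = -50 mm on its own y axis (x = 0); each is 20 mm deep, its floor 8 mm above the bench, its mouth at 28 mm. It may be turned on the bench
- wash_solution: larger white wash bottle with a screw cap, 66 mm in diameter and 153 mm high, standing loose near the brown bottles, at least 140 mm from each centre to centre. Must stay where it is. Origin: centre of its underside, z up along the bottle
Things that resemble listed ones, but are neither listed nor needed, are in the scene too. What is shaped like the reagent_a but yellow is not meant.

How it is judged:
By the outcome, as a careful person would: the job done as asked, in the order asked, and still so for the second after the job is handed in, with the robot touching nothing.
It also fails if it takes over 54 s, if anything falls off the work surface, if the arm or the gripper's body presses on something with over 40 N, if the wrist force passes 120 N, or if a joint passes its speed limit or range.

ROBOT

A 6-joint arm with a two-finger parallel gripper is mounted at the origin on a cart in front of the work surface, level with it; the furniture and walls round the work are solid. World frame = base frame: x ahead of the robot, y to its left, z up, the work surface at z = 0. Lengths are in m, angles in rad, forces in N, time in s.
With the tool pointing down it reaches from about 0.375 to 0.975 m from the base axis. Payload 3.8 kg.
Tool frame: the origin (TCP) lies midway between the tips of the shut fingers; the grasp point (between the pads) lies 19 mm behind it; z points along the fingers, y is the line along which they close (so a half turn about z gives the same grasp; the last joint's range is limited). The gripper opens to 85 mm and grips with 20 to 120 N. Pads are 22 mm wide; open, the fingers measure 114 mm over their backs; the gripper's body (76 mm by 85 mm) begins 54 mm behind the grasp point. The pads swing forward as they close: fully open they stand 13 mm farther back than shut.
Start: joints at [-1.345, 0.264, 1.604, -0, 1.274, -0.037], TCP at [0.175, -0.652, 0.231] pointing down, gripper open.
Joint ranges: [-2.63, 2.63], [-0.94, 2.18], [0.31, 2.57], [-1.31, 4.45], [0, 2.66], [-2.55, 2.55]. Speed limits (rad/s): [2.57, 2.57, 3.14, 3.14, 3.14, 3.14].

INTERFACE

Orientations are given as a rotation vector (axis times angle).
In Python, from workcell import bot gives the robot as it stands.
- The arm moves only by the tool step_arm, never from a script. Its argument "motion" is a list of rows, each a list of 5 numbers: the finger opening in cm, from 0 to 8.54, then the shift along the tool's x, y, z in cm, then the turn about the tool's z in degrees. In form: [[claw, dx, dy, dz, twist], ...]. A call has 1 to 20 rows; each row is the pose to reach, as a shift and turn from the pose commanded when the call began, along the tool's axes at that moment; what a row does not reach only later rows make up. A row lasts 1/10 s, in which the tool goes at most 50 mm and 8.59 degrees, less where a joint would pass 70% of its speed; a pose out of reach is approached as far as the arm can. A call with a gripper value outside its range is refused whole. The fingers move at their own pace and stop on an object; "force" is the grip in N (left out, the last holds). Time passes only in rows, so rows that repeat a pose let the fingers close. It gives the time, the measured TCP pose, the force, the opening and the grip force at its end, in the units of the state.
- bot.read_state(): the state, without advancing time (a new reading comes with each control period).
- bot.read_camera(name): name is "scene" or "side" or "wrist"; returns (picture, depth): 400x640x3 uint8, red, green, blue; 400x640 float32, m along the optical axis (not along the pixel's ray), 0 where there is no reading.
- bot.calibration(name): a dict with "mtx" (3x3 intrinsics, pixels), "origin" and "orientation" of the camera in the world; the wrist camera has in their place "T_tool_cam" (4x4, takes a point from camera to tool coordinates, whose origin is the TCP and whose axes are the flange's). Camera axes: x right, y up, looking along -z (the intrinsics and any distortion apply to the point x, -y, -z); pixel columns grow to the right and rows downward; lengths in m; the calibration is good to about 2 mm. A picture is of the moment at which its call begins: read the wrist's pose just before it. calibration takes no time and is no camera call.
- bot.finish_job(): hands the job in; it is judged then, once.
The state is a dict: "time": time; "q": joint angles; "joint_vel": joint speeds; "joint_torque": joint torques, N m; "tool_pos": TCP position; "tcp_rot": TCP orientation; "wrist_force": force on the tool from outside, world axes, zero at the start; "torque": the same for the moment, N m; "width": opening from 0.0 (shut) to 1.0 (fully open); "grip_force": force on a finger pad.
Only numpy, scipy, OpenCV 4.12 (cv2) and the standard library are available. Lean on these libraries where they do the work, as an engineer would, in place of code of your own. Each camera call takes 0.05 s, during which the arm holds its last target. There are 200 camera calls.

## Working session

There is one attempt and no reset: what is moved stays moved. The work goes in short steps, Python scripts to look and compute and a tool call to move; the robot and the scene stay as the last step left them, time stands still between calls to the robot, and variables do not carry over. Pictures are saved under pics/ and viewed, at most 10 in all, crops included, and the job is handed in when it is done.

Besides the shell and the picture viewer there is one more tool, called after "Request:" as a command line: name --pt "numbers of a row" for each row, then --argument value for the rest. step_arm: Moves the arm, as the interface text tells. Its arguments: {"type":"object","properties":{"motion":{"type":"array","items":{"type":"array","items":{"type":"number"}}},"force":{"type":"number"}},"required":["motion"]}

```bash
mkdir -p pics; cat > h.py <<'E'
import numpy as np, cv2
from scipy.spatial.transform import Rotation as R
from workcell import bot
def cam(name):
    s=bot.read_state(); im,d=bot.read_camera(name); c=bot.calibration(name)
    K=np.array(c["mtx"])
    if "T_tool_cam" in c:
        T=np.eye(4);T[:3,:3]=R.from_rotvec(s["tcp_rot"]).as_matrix();T[:3,3]=s["tool_pos"]
        T=T@np.array(c["T_tool_cam"])
    else:
        T=np.eye(4);o=np.array(c["orientation"],float)
        T[:3,:3]=o if o.shape==(3,3) else R.from_rotvec(o).as_matrix();T[:3,3]=c["origin"]
    return im,d,K,T,c
def pts(d,K,T):
    v,u=np.mgrid[:d.shape[0],:d.shape[1]]
    x=(u-K[0,2])/K[0,0]*d;y=(v-K[1,2])/K[1,1]*d
    return np.stack([x,-y,-d],-1)@T[:3,:3].T+T[:3,3]
def onplane(u,v,K,T,z):
    r=T[:3,:3]@np.array([(u-K[0,2])/K[0,0],-(v-K[1,2])/K[1,1],-1.])
    return T[:3,3]+r*(z-T[2,3])/r[2]
def save(im,n): cv2.imwrite(f"pics/{n}.png",im[:,:,::-1])
E
python3 - <<'E'
from h import *
a=cam("scene");b=cam("side")
print({k:v for k,v in a[4].items()},b[4]["origin"],bot.calibration("wrist"))
np.savez("s0.npz",a=a[0],d=a[1],K=a[2],T=a[3],b=b[0],bd=b[1],bK=b[2],bT=b[3])
save(a[0],"scene0");save(b[0],"side0")
print(bot.read_state())
E
```

```text
{'mtx': array([[367.88819455,   0.        , 317.96575061],
       [  0.        , 367.88819455, 203.15749377],
       [  0.        ,   0.        ,   1.        ]]), 'origin': array([ 0.00874015, -0.54257838,  0.57796889]), 'orientation': array([ 0.86600939, -0.38183901, -0.78936288])} [0.55470701 0.64923602 0.49753336] {'mtx': array([[346.64521199,   0.        , 313.57940659],
       [  0.        , 346.64521199, 198.60779511],
       [  0.        ,   0.        ,   1.        ]]), 'T_tool_cam': array([[-5.44716361e-04,  9.53629093e-01,  3.00983813e-01,
         7.51935096e-02],
       [ 9.99999324e-01,  2.10327962e-04,  1.14338750e-03,
         7.26731852e-04],
       [ 1.02706227e-03,  3.00984233e-01, -9.53628563e-01,
        -1.41153773e-01],
       [ 0.00000000e+00,  0.00000000e+00,  0.00000000e+00,
         1.00000000e+00]])}
{'time': 0.1, 'q': array([-1.34491231e+00,  2.64664281e-01,  1.60528225e+00, -2.07562520e-06,
        1.27370110e+00, -3.69009113e-02]), 'joint_vel': array([-2.03797628e-04, -2.73502510e-03, -3.99474517e-03,  7.50509410e-06,
        5.02367206e-04,  1.02739949e-04]), 'joint_torque': array([ 2.43473578e-04, -5.16705930e+01, -3.68590665e+01, -1.35436153e-04,
        6.28352471e-03, -8.94824780e-06]), 'tool_pos': array([ 0.17518943, -0.65116305,  0.23007145]), 'tcp_rot': array([-3.11248531e+00, -4.11327858e-01,  3.07463900e-04]), 'wrist_force': array([ 0.28268973, -0.5314454 , -0.91888685]), 'torque': array([-0.01982106,  0.05788584,  0.00793191]), 'grip_force': 0.0, 'width': 1.0009892881292581}
```

View pics/scene0.png

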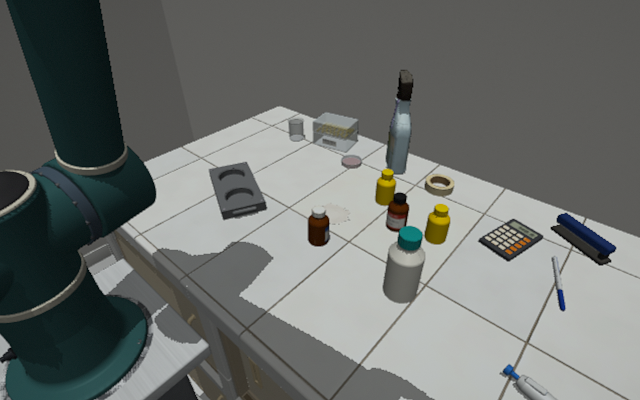

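View pics/side0.png

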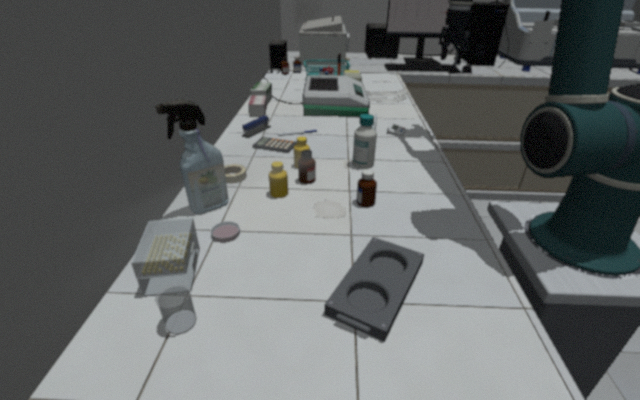

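The scene view shows the brown bottle with the white cap at (318,228) and the one with the black cap at (398,212). Lookalikes are the yellow bottles at (386,188) and (437,225), and the wash bottle at (404,265). The carrier is at (237,190). In the side view the brown bottles are at (367,190) and (307,166), and the carrier at (376,285).

```bash
python3 - <<'E'
from h import *
f=np.load("s0.npz")
for n,(i,d,K,T) in dict(scene=(f['a'],f['d'],f['K'],f['T']),side=(f['b'],f['bd'],f['bK'],f['bT'])).items():
    P=pts(d,K,T); hsv=cv2.cvtColor(i,cv2.COLOR_RGB2HSV)
    h,s,v=[hsv[...,k].astype(int) for k in range(3)]
    ok=(d>0)&(P[...,0]>.25)&(P[...,0]<1)&(np.abs(P[...,1])<.6)
    def comps(m,nm,mn=60):
        c,l,st,ce=cv2.connectedComponentsWithStats(m.astype(np.uint8))
        for k in range(1,c):
            if st[k,4]>=mn:
                q=P[l==k]; print(n,nm,ce[k].round(),st[k],"med",np.median(q,0).round(3),"min",q.min(0).round(3),"max",q.max(0).round(3))
    comps(ok&((h<14)|(h>172))&(s>120)&(v<160)&(P[...,2]>.01),"brown")
    comps(ok&(h>20)&(h<35)&(s>150)&(P[...,2]>.01),"yellow")
    m=ok&(P[...,2]>.022)&(P[...,2]<.034)&(s<60)&(v<120)
    m=cv2.morphologyEx(m.astype(np.uint8),cv2.MORPH_OPEN,np.ones((2,2)))
    c,l,st,ce=cv2.connectedComponentsWithStats(m); k=1+np.argmax(st[1:,4])
    q=P[l==k][:,:2].astype(np.float32); print(n,"carrier",st[k],cv2.minAreaRect(q))
u,K,T=f['a'],f['K'],f['T']
for nm,p in dict(b=(319,211.5),a=(400,198.5)).items(): print(nm,onplane(*p,K,T,.09))
crop=cv2.resize(f['a'][160:310,190:460],None,fx=2.9,fy=2.9,interpolation=cv2.INTER_CUBIC); save(crop,"crop0")
E
```

```text
scene brown [398. 210.] [388 201  21  24 269] med [ 0.615 -0.245  0.06 ] min [ 0.602 -0.258  0.016] max [ 0.645 -0.217  0.076]
scene brown [317. 229.] [309 215  20  29 399] med [ 0.456 -0.14   0.049] min [ 0.446 -0.152  0.01 ] max [ 0.49  -0.112  0.074]
scene yellow [385. 187.] [376 169  20  34 514] med [ 0.682 -0.166  0.056] min [ 0.619 -0.225  0.01 ] max [ 0.817 -0.095  0.089]
scene yellow [438. 224.] [425 204  25  38 686] med [ 0.636 -0.331  0.056] min [ 0.626 -0.349  0.01 ] max [ 0.667 -0.305  0.09 ]
scene carrier [ 210  163   56   51 1279] ((0.3004901111125946, -0.14270302653312683), (0.9826929569244385, 0.1199498176574707), 60.84465408325195)
side brown [367. 191.] [359 180  16  25 223] med [ 0.471 -0.108  0.052] min [ 0.456 -0.124  0.01 ] max [ 0.492 -0.102  0.072]
side yellow [279. 188.] [272 178  15  18 175] med [ 0.691 -0.138  0.028] min [ 0.676 -0.151  0.01 ] max [ 0.711 -0.134  0.056]
side carrier [ 326  239   99   95 3687] ((0.5233373641967773, 0.33819258213043213), (0.6099388003349304, 0.13748806715011597), 71.53812408447266)
b [ 0.46567814 -0.13662174  0.09      ]
a [ 0.61791952 -0.24208877  0.09      ]
```

View pics/crop0.png

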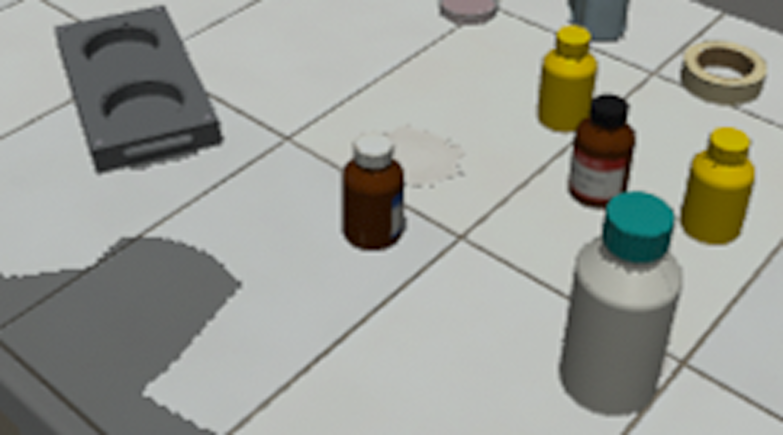

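The crop confirms the two brown bottles: b (white cap) at crop (373,190) and a (black cap) at (602,150). Next is the carrier.

```bash
python3 - <<'E'
from h import *
f=np.load("s0.npz")
for n,(i,d,K,T,box) in dict(scene=(f['a'],f['d'],f['K'],f['T'],(195,150,275,225)),side=(f['b'],f['bd'],f['bK'],f['bT'],(315,230,435,340))).items():
    P=pts(d,K,T); v=i.max(-1); m=np.zeros(v.shape,np.uint8);x0,y0,x1,y1=box
    m[y0:y1,x0:x1]=1
    m&=((v<140)&(P[...,2]>.021)&(P[...,2]<.036)).astype(np.uint8)
    c,l,st,ce=cv2.connectedComponentsWithStats(m);k=1+np.argmax(st[1:,4])
    vs,us=np.where(l==k); q=np.array([onplane(u,w,K,T,.028)[:2] for u,w in zip(us,vs)],np.float32)
    print(n,st[k],cv2.minAreaRect(q),cv2.boxPoints(cv2.minAreaRect(q)).round(3).tolist())
# wash
P=pts(f['d'],f['K'],f['T']);print("wash",P[270,404],P[238,408])
for nm,p in dict(b=(367,176),a=(307,153)).items(): print(nm,onplane(*p,f['bK'],f['bT'],.09))
E
```

```text
scene [ 209  162   56   52 1343] ((0.46099409461021423, 0.15532635152339935), (0.22246089577674866, 0.10928470641374588), 63.12233352661133) [[0.3619999885559082, 0.08100000023841858], [0.45899999141693115, 0.03099999949336052], [0.5600000023841858, 0.23000000417232513], [0.46299999952316284, 0.27900001406669617]]
side [ 324  237  100   98 3896] ((0.4704759418964386, 0.16943080723285675), (0.2240915447473526, 0.11144127696752548), 63.017181396484375) [[0.3700000047683716, 0.0949999988079071], [0.4690000116825104, 0.04399999976158142], [0.5709999799728394, 0.24400000274181366], [0.47200000286102295, 0.29499998688697815]]
wash [ 0.43674469 -0.36025532  0.09317632] [ 0.45362834 -0.34916188  0.1506195 ]
b [ 0.47587406 -0.10453838  0.09      ]
a [ 0.62671833 -0.22162229  0.09      ]
```

Request:
step_arm --pt "8.5 42 -43 0 -48" --pt "8.5 42 -43 0 -48" --pt "8.5 42 -43 0 -48" --pt "8.5 42 -43 0 -48" --pt "8.5 42 -43 0 -48" --pt "8.5 42 -43 0 -48" --pt "8.5 42 -43 0 -48" --pt "8.5 42 -43 0 -48" --pt "8.5 42 -43 0 -48" --pt "8.5 42 -43 0 -48" --pt "8.5 42 -43 0 -48" --pt "8.5 42 -43 0 -48" --pt "8.5 42 -43 0 -48" --pt "8.5 42 -43 0 -48" --pt "8.5 42 -43 0 -48" --pt "8.5 42 -43 0 -48" --pt "8.5 42 -43 0 -48"

```text
time: 1.8
tool_pos: [0.4686, -0.1288, 0.2312]
tcp_rot: [-2.68, -1.639, 0.0]
wrist_force: [0.3, -0.1, -0.1]
width: 0.995
grip_force: 0.0
```

```bash
python3 - <<'E'
from h import *
i,d,K,T,c=cam("wrist"); s=bot.read_state(); print(s["tool_pos"],s["tcp_rot"],s["time"],T[:3,3])
np.savez("w0.npz",i=i,d=d,K=K,T=T); save(i,"w0")
E
```

```text
[ 0.46870465 -0.12871275  0.23122534] [ 2.67982684e+00  1.63955244e+00 -2.29408953e-04] 1.85 [ 0.50222335 -0.06145992  0.37231401]
```

View pics/w0.png

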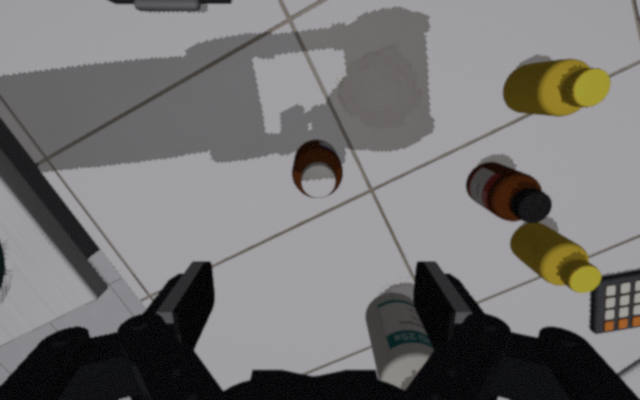

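The wrist view shows b's cap at (319,180), a's cap at (532,205), and the wash bottle at (400,340).

```bash
python3 - <<'E'
from h import *
f=np.load("w0.npz");i,d,K,T=[f[k] for k in 'idKT'];P=pts(d,K,T)
g=i.astype(int); v=g.max(-1);s=v-g.min(-1)
for nm,(x0,y0,x1,y1),m in (("b",(295,150,345,205),(v>100)&(s<40)),("a",(505,180,560,230),v<45)):
    q=m&(P[...,2]>.07); z=np.zeros_like(q);z[y0:y1,x0:x1]=1;q&=z
    w=P[q&(P[...,2]>.085)]; vs,us=np.where(q&(P[...,2]>.085)); print(nm,q.sum(),len(w),w.mean(0),us.mean(),vs.mean(),onplane((us.min()+us.max())/2,(vs.min()+vs.max())/2,K,T,.09))
    br=z&(P[...,2]>.01)&(s>40)&(P[...,2]<.06); 
    if br.any(): print(" body",P[br].min(0),P[br].max(0))
vs,us=np.where((P[...,2]>.06)&(np.arange(640)[None]>360)&(np.arange(640)[None]<415)&(np.arange(400)[:,None]>280))
w=P[vs,us];print("wash",len(w),np.median(w,0),w.min(0),w.max(0))
for (x0,y0,x1,y1) in ((500,50,615,120),(508,222,605,295)):
    q=P[y0:y1,x0:x1];q=q[q[...,2]>.08];print("yel",q.mean(0))
E
```

```text
b 836 835 [ 0.47149635 -0.12902358  0.08912141] 318.0311377245509 181.5808383233533 [ 0.47101596 -0.12988166  0.09      ]
a 1087 817 [ 0.62638312 -0.23307737  0.08943129] 533.0881272949816 206.4406364749082 [ 0.62579372 -0.23203993  0.09      ]
 body [ 0.64438971 -0.30749546  0.01011816] [ 0.66415963 -0.30183202  0.02381959]
wash 3393 [ 0.47009164 -0.3148936   0.10758689] [ 0.43310748 -0.33854789  0.06003071] [ 0.50467053 -0.06145992  0.37231401]
yel [ 0.68945802 -0.15538851  0.09365507]
yel [ 0.64307106 -0.31340508  0.09643071]
```

Request:
step_arm --pt "8.5 0 0.3 5 0" --pt "8.5 0 0.3 10 0" --pt "8.5 0 0.3 14 0" --pt "8.5 0 0.3 17 0" --pt "8.5 0 0.3 19.2 0" --pt "8.5 0 0.3 20.3 0" --pt "8.5 0 0.3 20.3 0" --pt "8.5 0 0.3 20.3 0" --pt "4 0 0.3 20.3 0" --pt "4 0 0.3 20.3 0" --pt "4 0 0.3 20.3 0" --pt "4 0 0.3 20.3 0" --pt "4 0 0.3 20.3 0" --pt "4 0 0.3 20.3 0" --pt "4 0 0.3 20.3 0" --pt "4 0 0.3 20.3 0" --force 30

```text
time: 3.45
tool_pos: [0.4727, -0.1291, 0.0296]
tcp_rot: [2.677, 1.642, 0.002]
wrist_force: [-1.9, 0.6, 6.4]
width: 0.539
grip_force: 30.6
```

Request:
step_arm --pt "4 0 0 -2 0" --pt "4 0 0 -6 0" --pt "4 0 0 -10.5 0" --pt "4 1 -1 -15 0" --pt "4 5 -3.5 -17 0" --pt "4 9 -6 -18 0" --pt "4 13 -9 -19 0" --pt "4 17 -11.5 -19 0" --pt "4 19.5 -13.2 -19 0" --pt "4 20.5 -13.9 -19 0" --pt "4 20.5 -13.9 -19 0" --pt "4 20.5 -13.9 -19 0"

```text
time: 4.65
tool_pos: [0.4408, 0.1161, 0.218]
tcp_rot: [2.677, 1.643, -0.001]
wrist_force: [0.8, 0.8, -0.1]
width: 0.54
grip_force: 31.8
```

```bash
python3 - <<'E'
from h import *
i,d,K,T,c=cam("wrist"); s=bot.read_state(); print(s["tool_pos"],s["tcp_rot"],s["time"],s["width"],s["grip_force"])
np.savez("w1.npz",i=i,d=d,K=K,T=T); save(i,"w1")
P=pts(d,K,T); m=((P[...,2]>.021)&(P[...,2]<.036)&(P[...,1]>-.02)).astype(np.uint8)
c,l,st,ce=cv2.connectedComponentsWithStats(m);k=1+np.argmax(st[1:,4]);q=P[l==k]
print(st[k],np.median(q[:,2]),cv2.minAreaRect(q[:,:2].astype(np.float32)))
m=((P[...,2]<.016)&(P[...,2]>.002)&(P[...,0]>.36)&(P[...,0]<.58)&(P[...,1]>.05)&(P[...,1]<.27)).astype(np.uint8)
c,l,st,ce=cv2.connectedComponentsWithStats(m)
for k in range(1,c):
    if st[k,4]>300: q=P[l==k]; print("floor",st[k],q.mean(0),cv2.minEnclosingCircle(q[:,:2].astype(np.float32)))
E
```

```text
[0.44093064 0.11577132 0.21805287] [ 2.67785779e+00  1.64158325e+00 -1.14470741e-03] 4.7 0.5428357295752424 31.764363552501322
[  252     0   129   220 15864] 0.026407401367608274 ((0.46339336037635803, 0.15846821665763855), (0.20070599019527435, 0.11035169661045074), 63.044063568115234)
floor [ 278   15   76   83 4827] [0.48914401 0.20895797 0.00679909] ((0.48839178681373596, 0.2076290249824524), 0.03516214340925217)
floor [ 281  131   70   66 3620] [0.44250819 0.11719228 0.00676086] ((0.4428550601005554, 0.1181492879986763), 0.03518373519182205)
```

View pics/w1.png

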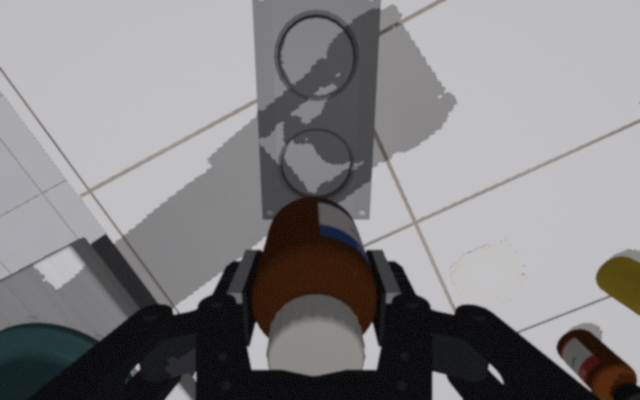

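The wrist view shows the pocket rims at (317,55) and (317,162), with bottle b upright in the grip.

Request:
step_arm --pt "4 4 0 0 0" --pt "4 8 0 0 0" --pt "4 10 0 0 0" --pt "4 10.4 0 2 0" --pt "4 10.4 0 6 0" --pt "4 10.4 0 10 0" --pt "4 10.4 0 13 0" --pt "4 10.4 0 15 0" --pt "4 10.4 0 16 0" --pt "4 10.4 0 16.8 0" --pt "4 10.4 0 17.3 0" --pt "4 10.4 0 17.6 0" --pt "4 10.4 0 17.7 0" --pt "4 10.4 0 17.8 0" --pt "4 10.4 0 17.8 0" --pt "4 10.4 0 17.8 0"

```text
time: 6.3
tool_pos: [0.4883, 0.2098, 0.0407]
tcp_rot: [2.678, 1.643, 0.001]
wrist_force: [0.6, -0.8, -0.9]
width: 0.538
grip_force: 31.8
```

Request:
step_arm --pt "4 0 0 0.1 0" --pt "4 0 0 0.2 0" --pt "4 0 0 0.25 0" --pt "4 0 0 0.3 0" --pt "4 0 0 0.3 0" --pt "4 0 0 0.3 0"

```text
time: 6.9
tool_pos: [0.4879, 0.2096, 0.0376]
tcp_rot: [-2.678, -1.643, 0.0]
wrist_force: [-2.0, -0.2, 4.8]
width: 0.538
grip_force: 32.4
```

Request:
step_arm --pt "5 0 0 0 0" --pt "5.5 0 0 0 0" --pt "6 0 0 0 0" --pt "6.5 0 0 0 0" --pt "7 0 0 0 0" --pt "7 0 0 0 0" --pt "7 0 0 -1 0" --pt "7 0 0 -3 0" --pt "7 0 0 -7 0" --pt "7 0 0 -11 0" --pt "7 0 0 -15 0" --pt "8.5 -1 1 -17 0" --pt "8.5 -4 4 -17 0" --pt "8.5 -7 7 -17 0" --pt "8.5 -10 10 -17 0" --pt "8.5 -13 13 -17 0" --pt "8.5 -16 16 -17 0"

```text
time: 8.6
tool_pos: [0.5585, -0.0071, 0.2084]
tcp_rot: [2.677, 1.643, 0.002]
wrist_force: [0.7, 0.7, 0.1]
width: 0.999
grip_force: 0.0
```

```bash
python3 - <<'E'
from h import *
i,d,K,T,c=cam("wrist"); s=bot.read_state(); print(s["tool_pos"],s["tcp_rot"],s["time"])
np.savez("w2.npz",i=i,d=d,K=K,T=T); save(i,"w2")
P=pts(d,K,T)
def blob(nm,x,y,lo=.083,hi=.105,r=.045):
    q=P[(P[...,2]>lo)&(P[...,2]<hi)&(np.hypot(P[...,0]-x,P[...,1]-y)<r)]
    if len(q):print(nm,len(q),q.mean(0),(q.min(0)+q.max(0))/2)
blob("b",.4884,.2076);blob("a",.626,-.233,.085,.095,.03)
E
```

```text
[ 0.56051076 -0.01302641  0.20851145] [2.67445277e+00 1.63653950e+00 2.26714945e-04] 8.65
```

View pics/w2.png

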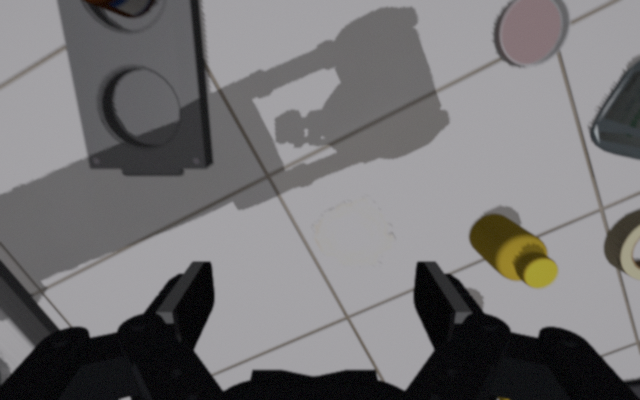

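The wrist view shows b in the far pocket at the top left (125,3) and the empty near pocket at (142,107). The yellow bottle is at (515,250). Moving on to a.

Request:
step_arm --pt "8.5 -3 3 0 0" --pt "8.5 -6 6 0 0" --pt "8.5 -9 9 0 0" --pt "8.5 -12 12 0 0" --pt "8.5 -15 14.5 0 0" --pt "8.5 -16.4 15.7 0 0" --pt "8.5 -16.4 15.7 0 0" --pt "8.5 -16.4 15.7 0 0" --pt "8.5 -16.4 15.7 0 0"

```text
time: 9.55
tool_pos: [0.6235, -0.2212, 0.2074]
tcp_rot: [-2.676, -1.644, -0.0]
wrist_force: [0.2, 1.0, 0.4]
width: 0.996
grip_force: 0.0
```

```bash
python3 - <<'E'
from h import *
i,d,K,T,c=cam("wrist"); s=bot.read_state(); print(s["tool_pos"],s["tcp_rot"],s["time"])
np.savez("w3.npz",i=i,d=d,K=K,T=T)
P=pts(d,K,T);p=s["tool_pos"];M=R.from_rotvec(s["tcp_rot"]).as_matrix()
m=((P[...,2]>.082)&(P[...,2]<.097)&(d>0)).astype(np.uint8)
n,l,st,ce=cv2.connectedComponentsWithStats(m)
for k in range(1,n):
    if st[k,4]>200:
        q=P[l==k]; o=(q.min(0)+q.max(0))/2; print(ce[k].round(),st[k,4],np.median(i[l==k],0),q.mean(0),o,"tool cm",M.T@(o-p)*100)
a=cam("scene")[0];b=cam("side")[0]
save(np.hstack([cv2.resize(a[130:260,190:460],(520,250)),cv2.resize(b[170:340,300:440],(206,250))]),"chk1")
E
```

```text
[ 0.62353894 -0.22113909  0.2074148 ] [-2.67601346e+00 -1.64448226e+00 -1.04415151e-04] 9.6
[367.  70.] 1424 [115.  98.  32.] [ 0.69596642 -0.15870492  0.08792327] [ 0.69622706 -0.15906277  0.08632402] tool cm [ 8.81685121  3.68702061 12.11070203]
[329. 202.] 1051 [25. 23. 25.] [ 0.6288669  -0.23448577  0.08773926] [ 0.62860046 -0.23516855  0.08616825] tool cm [-1.02793623  1.09188664 12.12364734]
[397. 280.] 886 [161. 152.  51.] [ 0.64993991 -0.32400478  0.08747675] [ 0.64992572 -0.32554896  0.08577651] tool cm [-8.12779085  7.07739981 12.15668494]
[231. 355.] 732 [51. 53. 53.] [ 0.48445719 -0.3251811   0.08933019] [ 0.47593833 -0.33393097  0.08950187] tool cm [-16.73539324  -8.06628894  11.78879297]
```

View pics/chk1.png

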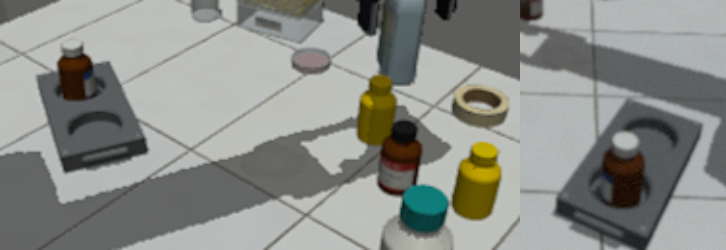

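The check picture shows b upright in the far pocket, at (73,70) in the left part. Black-capped a is at (403,160).

Request:
step_arm --pt "8.5 -0.8 0.9 1 0" --pt "8.5 -1 1.1 4 0" --pt "8.5 -1 1.1 8 0" --pt "8.5 -1 1.1 12 0" --pt "8.5 -1 1.1 15 0" --pt "8.5 -1 1.1 17 0" --pt "8.5 -1 1.1 17.8 0" --pt "8.5 -1 1.1 17.8 0" --pt "8.5 -1 1.1 17.8 0" --pt "4 -1 1.1 17.8 0" --pt "4 -1 1.1 17.8 0" --pt "4 -1 1.1 17.8 0" --pt "4 -1 1.1 17.8 0" --pt "4 -1 1.1 17.8 0" --pt "4 -1 1.1 17.8 0" --pt "4 -1 1.1 17.8 0" --pt "4 -1 1.1 17.8 0" --force 30

```text
time: 11.4
tool_pos: [0.63, -0.2372, 0.0309]
tcp_rot: [2.676, 1.642, 0.002]
wrist_force: [-1.4, 0.3, 6.4]
width: 0.541
grip_force: 31.3
```

Request:
step_arm --pt "4 0 0 -2 0" --pt "4 0 0 -6 0" --pt "4 0 0 -10 0" --pt "4 0 0 -14 0" --pt "4 1 -1.4 -17 0" --pt "4 3.3 -4.7 -17 0" --pt "4 5.8 -8.2 -17 0" --pt "4 8.3 -11.8 -17 0" --pt "4 10.8 -15.3 -17 0" --pt "4 13.3 -18.9 -17 0" --pt "4 15.8 -22.4 -17 0" --pt "4 18.3 -26 -17 0" --pt "4 20.8 -29.5 -17 0" --pt "4 22.5 -32 -17 0" --pt "4 23.1 -32.8 -17 0" --pt "4 23.1 -32.8 -17 0" --pt "4 23.1 -32.8 -17 0" --pt "4 23.1 -32.8 -17 0"

```text
time: 13.2
tool_pos: [0.442, 0.1168, 0.1993]
tcp_rot: [2.678, 1.641, -0.0]
wrist_force: [0.2, 0.6, -0.3]
width: 0.543
grip_force: 31.2
```

```bash
python3 - <<'E'
from h import *
i,d,K,T,c=cam("wrist"); s=bot.read_state(); p=s["tool_pos"];M=R.from_rotvec(s["tcp_rot"]).as_matrix()
print(p,s["time"],s["width"],"near pocket in tool cm",M.T@(np.array([.4429,.1181,.0])-p)*100)
P=pts(d,K,T); z=P[...,2]
m=(z>.24)&(d>0)&(np.hypot(P[...,0]-p[0],P[...,1]-p[1])<.022); q=P[m]; o=(q.min(0)+q.max(0))/2
print("cap rel tool cm",M.T@(o-p)*100,len(q),q[:,2].max())
q=P[(z<.016)&(z>.002)&(np.hypot(P[...,0]-.4429,P[...,1]-.1181)<.05)]
print(len(q),cv2.minEnclosingCircle(q[:,:2].astype(np.float32)))
E
```

```text
[0.44198969 0.11675534 0.19924215] 13.25 0.5421854784638215 near pocket in tool cm [1.67497800e-01 1.53770063e-02 1.99241663e+01]
cap rel tool cm [ 0.63029399  0.08363236 -6.40214433] 11388 0.2864870808619536
3747 ((0.44292184710502625, 0.11818652600049973), 0.03517196699976921)
```

Request:
step_arm --pt "4 0.1 0 3 0" --pt "4 0.1 0 7 0" --pt "4 0.1 0 10.5 0" --pt "4 0.1 0 13 0" --pt "4 0.1 0 14.2 0" --pt "4 0.1 0 15 0" --pt "4 0.1 0 15.4 0" --pt "4 0.1 0 15.6 0" --pt "4 0.1 0 15.7 0" --pt "4 0.1 0 15.7 0" --pt "4 0.1 0 15.7 0"

```text
time: 14.35
tool_pos: [0.4424, 0.1188, 0.043]
tcp_rot: [2.677, 1.643, 0.002]
wrist_force: [-0.8, -0.4, -1.2]
width: 0.542
grip_force: 31.2
```

Request:
step_arm --pt "4 0 0 0.1 0" --pt "4 0 0 0.2 0" --pt "4 0 0 0.3 0" --pt "4 0 0 0.35 0" --pt "4 0 0 0.4 0" --pt "4 0 0 0.4 0" --pt "4 0 0 0.4 0"

```text
time: 15.05
tool_pos: [0.4418, 0.1187, 0.0389]
tcp_rot: [-2.678, -1.643, 0.0]
wrist_force: [-2.4, -1.0, 6.2]
width: 0.541
grip_force: 31.7
```

On the floor (6 N contact). Next I release, rise and check.

Request:
step_arm --pt "5 0 0 0 0" --pt "5.5 0 0 0 0" --pt "6 0 0 0 0" --pt "6.5 0 0 0 0" --pt "7 0 0 0 0" --pt "7 0 0 0 0" --pt "7 0 0 -1 0" --pt "7 0 0 -3 0" --pt "7 0 0 -7 0" --pt "7 0 0 -11 0" --pt "7 0 0 -15 0" --pt "7 0 0 -18 0" --pt "7 -5 0 -20 0" --pt "7 -9 2 -20 0" --pt "7 -12 4 -20 0" --pt "7 -12 4 -20 0" --pt "7 -12 4 -20 0" --pt "7 -12 4 -20 0"

```text
time: 16.85
tool_pos: [0.4229, -0.0058, 0.2385]
tcp_rot: [-2.677, -1.643, -0.0]
wrist_force: [0.0, -0.1, -0.1]
width: 0.819
grip_force: 0.0
```

```bash
python3 - <<'E'
from h import *
i,d,K,T,c=cam("wrist"); P=pts(d,K,T)
for nm,x,y in (("near",.4429,.1181),("far",.4884,.2076)):
    q=P[(P[...,2]>.09)&(P[...,2]<.11)&(np.hypot(P[...,0]-x,P[...,1]-y)<.03)]
    if len(q): print(nm,len(q),np.median(q[:,2]),(q.min(0)+q.max(0))/2)
a=cam("scene")[0];b=cam("side")[0];print(bot.read_state()["time"])
save(np.hstack([cv2.resize(a[130:310,190:460],(450,300)),cv2.resize(b[110:340,300:440],(183,300))]),"chk2")
E
```

```text
near 1357 0.09610126904718896 [0.440783   0.12001004 0.09424293]
17.0
```

View pics/chk2.png

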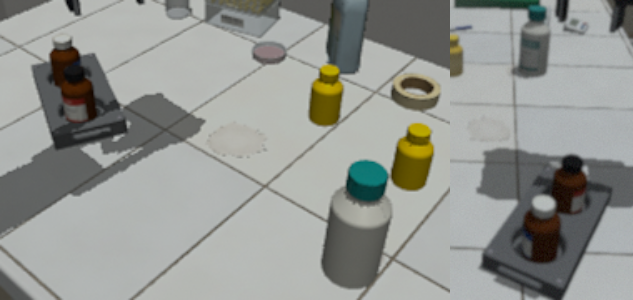

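Both brown bottles stand upright in the carrier: white cap at (543,230) and black cap at (570,185) in the right part. The wash and yellow bottles have not moved.

```bash
python3 -c "
from workcell import bot
print(bot.finish_job())"
```

```text
the job is handed in; nothing more can be done
None
```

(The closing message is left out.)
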